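# Show the cleaned trackball to the bench camera

## Robot

A 7-joint arm with a two-finger parallel gripper is mounted at the origin on the work surface. World frame = base frame: x ahead of the robot, y to its left, z up, the work surface at z = 0. Lengths are in m, angles in degrees, forces in N, time in s.
With the tool pointing down it reaches from about 0.425 to 0.95 m from the base axis. Payload 16.7 kg.
Tool frame: the origin (TCP) lies at the very end of the fingers, on their centre line; the grasp point (between the pads) lies 19 mm behind it (robot.grasp_offset is the distance from the TCP to the grasp point, in m); z points along the fingers, y is the line along which they close (so a half turn about z gives the same grasp; the last joint's range is limited). The gripper opens to 94 mm and grips with 3 to 60 N. Pads are 16 mm wide; open, the fingers measure 119 mm over their backs; the gripper's body (75 mm by 177 mm) begins 78 mm behind the grasp point.
Start: joints at [-81.446, 24.414, 4.234, 92.017, -1.954, 63.644, -3.845], TCP at [0.199, 0.645, 0.205] pointing down, gripper open.
Joint ranges: [-163.25, 163.25], [-28.42, 122.38], [-70.27, 78.77], [12.13, 141.07], [-58.53, 238.53], [9.26, 117.41], [-156.51, 156.51]. Speed limits (degrees/s): [108.29, 108.29, 136.94, 136.94, 172.46, 172.46, 172.46].

## Interface

Orientations are given as a 3x3 rotation matrix whose columns are the frame's x, y, z axes.
In Python, from cell import robot gives the robot as it stands. The module is installed in compiled form; this text tells all that it offers.
- The arm moves only by the tool step_arm, never from a script. Its argument "plan" is a list of rows, each a list of 7 numbers: the opening, from -1 (shut) to 1 (fully open), then the shift along the world's x, y, z scaled (see below), then the turn, a rotation vector about the world's x, y, z scaled (see below). A call has 1 to 10 rows; each row shifts and turns the commanded pose from where the row before left it; what a row does not reach is not made up. The controller multiplies each number of a shift by 120 mm and each number of a turn by 120 degrees. A row lasts 1/12 s, in which the tool goes at most 41.7 mm and 7.16 degrees, less where a joint would pass 70% of its speed; a pose out of reach is approached as far as the arm can. A call with a number of a shift or a turn outside -1 to 1 is refused whole. A call with a gripper value outside its range is refused whole. The fingers move at their own pace and stop on an object; "squeeze" is the grip in N (left out, the last holds). Time passes only in rows, so rows that do not move let the fingers close. It gives the time, the measured TCP pose, the force, the opening and the grip force at its end, in the units of the state.
- robot.get_state(): the state, without advancing time (a new reading comes with each control period).
- robot.grab_frame(name): name is "side" or "top" or "wrist"; returns the picture (480x640x3 uint8, red, green, blue); there is no depth.
- robot.camera_info(name): a dict with "K" (3x3 intrinsics, pixels), "T" (4x4, takes a point from camera to world coordinates); the wrist camera has in their place "hand_eye" (4x4, takes a point from camera to tool coordinates, whose origin is the TCP and whose axes are the flange's). Camera axes: x right, y up, looking along -z (the intrinsics and any distortion apply to the point x, -y, -z); pixel columns grow to the right and rows downward; lengths in m; the calibration is good to about 2 mm. A picture is of the moment at which its call begins: read the wrist's pose just before it. camera_info takes no time and is no camera call.
- robot.close_job(): hands the job in; it is judged then, once.
Trained networks look in the newest picture that a camera, given by its name, has taken for a name from the list of things; names that differ only in an ending like _2 or _b are one class to them, and where a whole thing is asked for, a point or a joint stands for the part that bears it (a point fixed in the world has none). Each returns a list of dicts, best first, with "conf" (0 to 1); they miss things now and then, are a little off and sometimes report something else, mostly with a low value. They report only what shows in the picture. A call takes as long as a camera call.
- robot.outline_of(camera, name): "pixels" (480x640 bool, what is visible of it) and "box" ([centre column, centre row, width, height] in pixels, round what is visible of it).
The state is a dict: "time": time; "joint_pos": joint angles; "qd": joint speeds; "joint_efforts": joint torques, N m; "position": TCP position; "eef_rot": TCP orientation; "wrist_force": force on the tool from outside, world axes, zero at the start; "torque": the same for the moment, N m; "gripper_width": finger opening in m; "finger_force": force on a finger pad.
Only numpy, scipy, OpenCV 4.12 (cv2) and the standard library are available. Lean on these libraries where they do the work, as an engineer would, in place of code of your own. Each camera call takes 0.05 s, during which the arm holds its last target. There are 200 camera calls.

## Task

Take the red trackball off its cup and set it gently in the middle of the black dish, without dropping it. Then lift the dish straight up off its round rest by its blue handle and turn it a quarter turn anticlockwise seen from above, so that the yellow-ended gap in its white rim faces the bench camera; keep it level and the ball in its middle all the while. Finish while still holding the dish by the handle, still and level, straight above the rest, with the ball at the height of the lens; leave the other things on the bench alone.

Things in the scene. Friction and masses are not known exactly. Their poses are not given: they have to be found in the camera images.
- ball_center (a point): Centre of the trackball: a smooth red hard-plastic ball, 50 mm diameter, about 0.09 kg. At the start it sits on the cup with its centre 50 mm above the bench; in the middle of the dish its centre is 25 mm above dish_middle.
- ball: The same red ball; this body's origin is a point of its surface (the lowest one at the start) and turns with it: use ball_center for where it is.
- cup: Black rubber ring, fixed to the bench, outer diameter 40, hole 30, height 30 mm, on which the ball sits. Origin: centre of its underside. Nothing stands round it: fingers can pass the ball on any two sides.
- station: Fixed inspection station. Origin on the bench under the centre of its round black rest (diameter 90 mm, top 12 mm above the bench). Grey base plate 100 mm wide, 4 mm thick, from x -70 to +240 mm. White camera on a post at x +180 to +230 mm, 64 mm wide, top 150 mm above the bench, looking along the station's own -x to the rest. Turned up to 0.35 rad either way from the world axes.
- lens (a point): Centre of the front of the black camera lens: 160 mm from the station's origin along its +x axis, 125 mm above the bench.
- dish: Loose round black dish, 140 mm diameter, about 0.11 kg. Origin: centre of its underside, z up; at the start on the rest, 12 mm above the bench, with its +x (the rim gap) along the station's -y and its handle (at the dish's -y) along the station's -x, within 0.2 rad. After the quarter turn its +x points along the station's +x and the handle along the station's -y.
- dish_middle (a point): Middle of the dish's floor, 5 mm above the dish's origin. The floor is a shallow cone: it rises at 7 degrees out to 35 mm radius, then at 14 degrees to 64 mm radius, so the ball rolls back to the middle by itself while the dish is level and moved smoothly.
- dish_handle (a point): Grip point of the handle, at dish x 0, y -87, z +34 mm: an upright blue fin outside the rim, 12 mm thick (dish x), 34 mm long (dish y, 70 to 104 mm from the dish's axis), 8 to 46 mm above the dish's origin. Pinch it from above, fingers closing along the dish's x; 40 to 80 N keep the dish from sagging.
- dish_gap (a point): Middle of the gap in the white rim bead, 66 mm from the dish's axis along its +x. The bead is 8 mm thick, its top 22 mm above the dish's origin; the gap is about 70 degrees wide, the last 33 mm of the bead at each end yellow.
- mouse: Bystander: black trackball mouse with an empty round socket, 125 x 85 x 32 mm; loose, leave alone.
- fan: Bystander: square black computer fan, 90 x 90 x 25 mm; loose, leave alone.
- screwdriver: Bystander: screwdriver 180 mm long; loose, leave alone.
- brush: Bystander: brush 170 mm long; loose, leave alone.
- tape: Bystander: yellow roll of tape, 90 mm diameter, 20 mm high; loose, leave alone.
- bottle: Bystander: blue bottle with a white cap, 56 mm diameter, 130 mm high; loose, leave alone.

How it is judged (in metres and radians):
On the way, in this order (a step that is already met when the one before it is completed fails the run):
1. the ball lies free in the middle of the dish while the dish is still on its rest (horizontal distance between ball_center and dish_middle below 0.015 m and contact force between ball and dish above 0.2 N and contact force between ball and the fingers below 0.05 N and contact force between dish and station above 0.3 N), for 0.2 s.
2. the dish is lifted clear of the rest by the handle, not yet turned, with the ball in its middle (z of dish in the frame of station above 0.03 m and contact force between dish and station below 0.05 N and contact force between dish and the fingers above 1 N and angle between the x axis of dish and the x axis of station, either way round above 0.9 rad and horizontal distance between ball_center and dish_middle below 0.02 m), for 0.05 s.
At the end, for the whole second after the job is handed in: Dish held by its handle, touching only fingers and ball, within 40 mm of above the rest, ball centre within 25 mm of lens height; gap faces camera within 0.2 rad; level within 0.1 rad; all still; ball within 15 mm of the dish's middle, untouched by the fingers (angle between the x axis of dish and the x axis of station, either way round below 0.2 rad and y of dish_handle in the frame of station below -0.03 m and horizontal distance between dish and station below 0.04 m and z of ball_center in the frame of lens between -0.025 and 0.025 m and angle between dish's own z axis and vertical below 0.1 rad and horizontal distance between ball_center and dish_middle below 0.015 m and contact force between ball and dish above 0.2 N and contact force between ball and the fingers below 0.05 N and contact force between dish and the fingers above 1 N and contact force between dish and station below 0.05 N and linear speed of dish below 0.03 m/s and angular speed of dish below 0.15 rad/s and linear speed of ball below 0.06 m/s); the arm keeps its last pose, push and grip.
It fails at once if the ball is dropped or thrown (height (world z) of ball_center below 0.032 m or (contact force between ball and the fingers below 0.02 N and linear speed of ball above 0.5 m/s)).
It fails at once if the ball leaves the middle of the lifted dish (more than 25 mm), or the dish is lifted without it (z of dish in the frame of station above 0.025 m and horizontal distance between ball_center and dish_middle above 0.025 m).
It fails at once if the dish is tipped by more than 0.25 rad (angle between dish's own z axis and vertical above 0.25 rad).
It fails at once if a bystander is moved by more than 30 mm (distance of any of mouse, fan, screwdriver, brush, tape, bottle from where it was at the start of the episode above 0.03 m).
It also fails if it takes over 48 s, if anything falls off the work surface, if the arm or the gripper's body presses on something with over 40 N, if the wrist force passes 120 N, or if a joint passes its speed limit or range.

## Working session

There is one attempt and no reset: what is moved stays moved. The work goes in short steps, Python scripts to look and compute and a tool call to move; the robot and the scene stay as the last step left them, time stands still between calls to the robot, and variables do not carry over. Pictures are saved under pics/ and viewed, at most 10 in all, crops included, and the job is handed in when it is done.

Besides the shell and the picture viewer there is one more tool, called after "Request:" as a command line: name --pt "numbers of a row" for each row, then --argument value for the rest. step_arm: Moves the arm, as the interface text tells. Shifts and turns lie within -1 to 1; 1 stands for 120 mm of shift or 120 degrees of turn. Its arguments: {"type":"object","properties":{"plan":{"type":"array","items":{"type":"array","items":{"type":"number"}}},"squeeze":{"type":"number"}},"required":["plan"]}

```bash
mkdir -p pics
cat > h.py <<'E'
import numpy as np, cv2
from cell import robot
def ray(cam,u,v):
    c=robot.camera_info(cam);K=np.array(c["K"])
    if "T" in c: T=np.array(c["T"])
    else:
        s=robot.get_state();W=np.eye(4);W[:3,:3]=s["eef_rot"];W[:3,3]=s["position"];T=W@np.array(c["hand_eye"])
    d=np.linalg.inv(K)@np.array([u,v,1.]);d=T[:3,:3]@np.array([d[0],-d[1],-d[2]])
    return T[:3,3],d/np.linalg.norm(d)
def at(cam,u,v,z):
    o,d=ray(cam,u,v);return o+d*(z-o[2])/d[2]
def cen(m):
    v,u=np.nonzero(m);return u.mean(),v.mean()
E
python3 - <<'E'
from h import *
for c in ("top","side"):
    im=robot.grab_frame(c);cv2.imwrite(f"pics/{c}0.png",im[:,:,::-1])
    ci=robot.camera_info(c);print(c,[k for k in ci],np.round(ci["T"],3).tolist(),np.round(ci["K"],1).tolist())
    for n in ["ball","cup","station","dish","dish_handle","mouse","fan","screwdriver","brush","tape","bottle"]:
        r=robot.outline_of(c,n)
        if r: u,v=cen(r[0]["pixels"]);print(c,n,round(r[0]["conf"],2),np.round(r[0]["box"],1),np.round([u,v],1),np.round(at(c,u,v,{"ball":.05}.get(n,.02)),3))
print(robot.get_state())
E
```

```text
top ['K', 'T'] [[0.106, 0.971, -0.213, 0.297], [-0.994, 0.104, -0.019, 0.026], [0.004, 0.214, 0.977, 1.182], [0.0, 0.0, 0.0, 1.0]] [[522.3, 0.0, 319.8], [0.0, 522.3, 237.1], [0.0, 0.0, 1.0]]
top ball 0.83 [210.7 239.7  20.3  24.2] [210.6 239.9] [0.513 0.288 0.05 ]
top cup 0.52 [217.3 248.7   9.5   9.7] [219.1 248. ] [0.502 0.273 0.02 ]
top station 0.58 [340.6 194.5  59.7 150.7] [338.  174.1] [0.706 0.022 0.02 ]
top dish 0.91 [344.9 244.8  62.   72.7] [346.3 239.9] [ 0.551 -0.012  0.02 ]
top dish_handle 0.78 [345.2 245.4  61.4  75.5] [346.6 240. ] [ 0.551 -0.013  0.02 ]
top mouse 0.9 [240.9 181.2  37.6  53.4] [240.2 179.4] [0.669 0.248 0.02 ]
top fan 0.92 [474.7 353.5  61.4  58.6] [472.6 354.3] [ 0.327 -0.31   0.02 ]
top screwdriver 0.98 [275.5 314.6  83.   27.5] [287.1 316.2] [0.366 0.101 0.02 ]
top brush 0.92 [170.3 188.1  46.   63.5] [171.3 182. ] [0.645 0.406 0.02 ]
top tape 0.58 [487.9 282.1  39.5  44.7] [488. 283.] [ 0.487 -0.337  0.02 ]
top bottle 0.98 [503.1 195.4  36.8  32.7] [503.6 196.6] [ 0.692 -0.366  0.02 ]
side ['K', 'T'] [[0.985, 0.088, -0.146, 0.365], [-0.171, 0.489, 
[... 963 characters left out ...]
707]), 'qd': array([-0.03488617,  0.01561751,  0.03405792,  0.05044019,  0.00462796,
       -0.04770003,  0.02768997]), 'joint_efforts': array([-9.07775066e-04, -9.35520387e+01,  3.66198063e+00, -4.54541302e+01,
       -4.91727528e-02,  1.28851295e-02,  1.27124304e-04]), 'position': array([0.19869908, 0.64504924, 0.20546349]), 'eef_rot': array([[-9.55675461e-01,  2.94422164e-01, -5.47400435e-05],
       [ 2.94422166e-01,  9.55675461e-01, -4.39224355e-05],
       [ 3.93819778e-05, -5.80922760e-05, -9.99999998e-01]]), 'wrist_force': array([-0.02797256,  0.24102565,  0.68029579]), 'torque': array([-0.00149232,  0.02049088, -0.01528126]), 'finger_force': 0.0, 'gripper_width': 0.0941983417714427}
```

Run:
```python
from h import *
im=cv2.imread("pics/top0.png")[80:380,150:550];cv2.imwrite("pics/top0c.png",cv2.resize(im,(800,600),interpolation=cv2.INTER_CUBIC))
im=cv2.imread("pics/side0.png")[150:350,220:486];cv2.imwrite("pics/side0c.png",cv2.resize(im,(798,600),interpolation=cv2.INTER_CUBIC))
```

```text
(no output)
```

View pics/top0c.png

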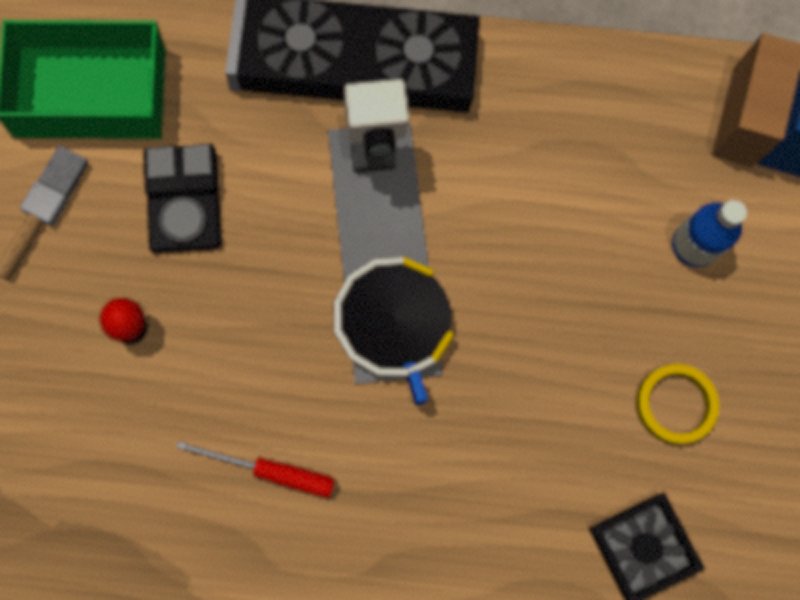

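View pics/side0c.png

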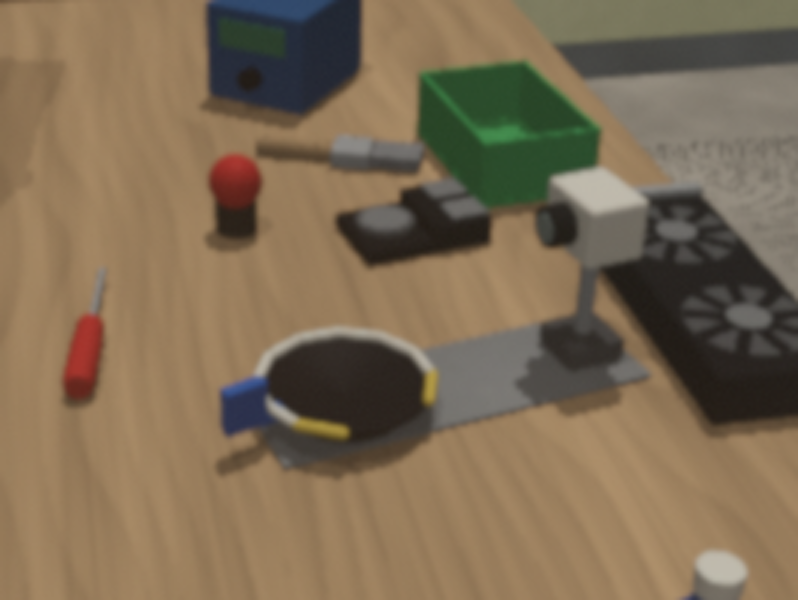

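The top view shows the ball at full-frame pixel (211,240), the dish at (346,239), the blue handle at (358,271) and the station plate running up to the camera. The side view shows the ball on its cup at (299,211). Next I measure by colour.

```bash
cat >> h.py <<'E'
def hsv(im): return cv2.cvtColor(im,cv2.COLOR_RGB2HSV)
def blob(m,box):
    z=np.zeros(m.shape,bool);a,b,c,d=box;z[b:d,a:c]=m[b:d,a:c];return z
def tri(a,b):
    (o,d),(p,e)=a,b
    A=np.stack([d,-e],1);t=np.linalg.lstsq(A,p-o,rcond=None)[0];x,y=o+d*t[0],p+e*t[1];return (x+y)/2,np.linalg.norm(x-y)
E
python3 - <<'E'
from h import *
I={c:cv2.imread(f"pics/{c}0.png")[:,:,::-1].copy() for c in("top","side")};H={c:hsv(I[c]) for c in I}
def red(h):return ((h[...,0]<6)|(h[...,0]>172))&(h[...,1]>170)&(h[...,2]>60)
def blue(h):return (abs(h[...,0].astype(int)-110)<15)&(h[...,1]>130)&(h[...,2]>60)
rt=cen(blob(red(H["top"]),(195,220,232,256)));rs=cen(blob(red(H["side"]),(280,195,315,228)))
print("ball",rt,rs,tri(ray("top",*rt),ray("side",*rs)),at("top",*rt,.05),at("side",*rs,.05))
bt=cen(blob(blue(H["top"]),(345,255,370,290)));bs=cen(blob(blue(H["side"]),(288,265,312,300)))
print("handle",bt,bs,tri(ray("top",*bt),ray("side",*bs)),at("top",*bt,.046))
# rim in each view at z=.034
for c,box in(("top",(310,205,382,272)),("side",(300,255,370,300))):
    h=H[c];m=((h[...,1]<60)&(h[...,2]>130))|((abs(h[...,0].astype(int)-25)<6)&(h[...,1]>200)&(h[...,2]>140))
    m=blob(m,box);v,u=np.nonzero(m);P=np.array([at(c,a,b,.031)[:2] for a,b in zip(u,v)])
    for _ in range(4):
        A=np.c_[2*P,np.ones(len(P))];s=np.linalg.lstsq(A,(P**2).sum(1),rcond=None)[0];R=np.sqrt(s[2]+s[0]**2+s[1]**2)
        r=np.hypot(*(P-s[:2]).T)-R;P=P[abs(r)<.008]
    print("rim",c,len(P),s[:2],R)
    y=blob((abs(h[...,0].astype(int)-25)<6)&(h[...,1]>200)&(h[...,2]>140),box);n,l,st,ce=cv2.connectedComponentsWithStats(y.astype(np.uint8))
    for i in range(1,n):
        if st[i,4]>8:
            p=at(c,*ce[i],.031)[:2]-s[:2];print(" yellow",st[i,4],ce[i],p,np.degrees(np.arctan2(p[1],p[0])))
# plate outline
h=H["top"];m=blob((h[...,1]<60)&(h[...,2]>50)&(h[...,2]<140),(305,140,375,275)).astype(np.uint8)
for row in (150,165,175,185,195,205,210,265,268):
    u=np.nonzero(m[row])[0]
    if len(u): print(row,u.min(),u.max(),at("top",u.min()-.5,row,.004)[:2].round(4),at("top",u.max()+.5,row,.004)[:2].round(4))
for c in I:
  for n in("lens","ball"):
    pass
E
```

```text
ball (np.float64(210.65546218487395), np.float64(239.39775910364145)) (np.float64(297.97989949748745), np.float64(209.99497487437185)) (array([0.51407431, 0.28746284, 0.05081277]), np.float64(0.0007979592445616565)) [0.51382369 0.2876476  0.05      ] [0.51468769 0.28918167 0.05      ]
handle (np.float64(357.9183673469388), np.float64(271.90816326530614)) (np.float64(301.05882352941177), np.float64(279.1764705882353)) (array([ 0.47525381, -0.04316627,  0.05419846]), np.float64(0.000318470945293865)) [ 0.47670869 -0.04367106  0.046     ]
rim top 473 [ 0.55478298 -0.01206367] 0.06488755968864715
 yellow 37 [359.32432432 213.24324324] [ 0.05907918 -0.02355499] -21.737272022086863
 yellow 47 [371.08510638 252.23404255] [-0.02821201 -0.05789081] -115.98142775298747
rim side 250 [ 0.55567544 -0.00972287] 0.06486734154915992
150 315 355 [0.766  0.0838] [ 0.7765 -0.0139]
165 317 357 [0.7288 0.075 ] [ 0.7392 -0.0221]
175 318 358 [0.7041 0.07  ] [ 0.7145 -0.0267]
185 319 359 [0.6797 0.065 ] [ 0.69   -0.0313]
195 320 361 [0.6555 0.06  ] [ 0.666  -0.0382]
205 321 362 [0.6315 0.0551] [ 0.642  -0.0427]
210 321 363 [0.6194 0.0539] [ 0.6301 -0.0461]
265 327 370 [0.4916 0.0265] [ 0.5022 -0.0734]
268 328 361 [0.4849 0.0236] [ 0.4932 -0.0535]
```

Request:
step_arm --pt "1 0.218 -0.248 0 0 0 -0.042" --pt "1 0.218 -0.248 0 0 0 -0.042" --pt "1 0.218 -0.248 0 0 0 -0.042" --pt "1 0.218 -0.248 0 0 0 -0.042" --pt "1 0.218 -0.248 0 0 0 -0.042" --pt "1 0.218 -0.248 0 0 0 -0.042" --pt "1 0.218 -0.248 0 0 0 -0.042" --pt "1 0.218 -0.248 0 0 0 -0.042" --pt "1 0.218 -0.248 0 0 0 -0.042" --pt "1 0.218 -0.248 0 0 0 -0.042" --squeeze 20

```text
time: 2.03
position: [0.4613, 0.3459, 0.2058]
eef_rot: [[-0.378, 0.926, 0.0], [0.926, 0.378, 0.001], [0.0, 0.0, -1.0]]
wrist_force: [1.1, 0.5, 0.6]
gripper_width: 0.0942
finger_force: 0.0
```

Request:
step_arm --pt "1 0.21 -0.24 -0.1 0 0 -0.042" --pt "1 0.21 -0.24 -0.1 0 0 -0.042" --pt "1 0 0 -0.2 0 0 0" --pt "1 0 0 -0.1 0 0 0" --pt "1 0 0 0 0 0 0"

```text
time: 2.45
position: [0.5093, 0.2893, 0.1431]
eef_rot: [[-0.215, 0.977, -0.003], [0.977, 0.215, -0.002], [-0.002, -0.004, -1.0]]
wrist_force: [-0.3, 0.2, -0.2]
gripper_width: 0.094
finger_force: 0.0
```

Run:
```python
from h import *
s=robot.get_state();im=robot.grab_frame("wrist");cv2.imwrite("pics/w1.png",im[:,:,::-1])
print(s["time"],s["position"],s["eef_rot"].round(3).tolist(),s["joint_pos"].round(1))
r=robot.outline_of("wrist","ball")
for q in r[:2]: print(q["conf"],q["box"],cen(q["pixels"]),at("wrist",*cen(q["pixels"]),.05))
h=hsv(im);m=((h[...,0]<6)|(h[...,0]>172))&(h[...,1]>170)&(h[...,2]>60);n,l,st,ce=cv2.connectedComponentsWithStats(m.astype(np.uint8))
for i in range(1,n):
    if st[i,4]>300: print(st[i],ce[i],at("wrist",*ce[i],.05))
```

```text
2.45 [0.50933165 0.28929795 0.14308536] [[-0.215, 0.977, -0.003], [0.977, 0.215, -0.002], [-0.002, -0.004, -1.0]] [-55.1  21.2  24.1 108.2 -10.6  53.1 -13.6]
0.92 [331.7, 245.2, 69.0, 71.7] (np.float64(332.5102366391917), np.float64(243.21217761233714)) [0.51646532 0.28843555 0.05      ]
0.32 [531.0, 109.4, 196.8, 156.1] (np.float64(538.5854381936472), np.float64(113.7334481438959)) [0.63089378 0.40632302 0.05      ]
[ 299  210   67   68 3558] [332.28189994 243.47414278] [0.51634672 0.28820457 0.05      ]
```

View pics/w1.png

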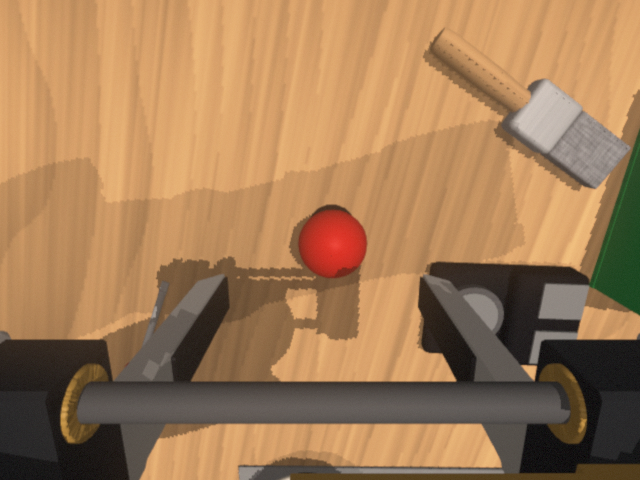

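The wrist view shows the ball at (332,243) with clear space on both sides. I descend and grip.

Request:
step_arm --pt "1 0.05 -0.01 -0.217 0 0 0" --pt "1 0 0 -0.217 0 0 0" --pt "1 0 0 -0.217 0 0 0" --pt "1 0 0 -0.217 0 0 0" --pt "1 0 0 0 0 0 0" --pt "-1 0 0 0 0 0 0" --pt "-1 0 0 0 0 0 0" --pt "-1 0 0 0 0 0 0" --pt "-1 0 0 0 0 0 0" --pt "-1 0 0 0 0 0 0" --squeeze 20

```text
time: 3.38
position: [0.5172, 0.2892, 0.0426]
eef_rot: [[-0.215, 0.977, 0.001], [0.977, 0.215, 0.001], [0.001, 0.002, -1.0]]
wrist_force: [0.1, -0.1, 0.1]
gripper_width: 0.064
finger_force: 0.0
```

Request:
step_arm --pt "-1 0 0 0 0 0 0" --pt "-1 0 0 0 0 0 0" --pt "-1 0 0 0 0 0 0" --pt "-1 0 0 0 0 0 0"

```text
time: 3.72
position: [0.5165, 0.2887, 0.0416]
eef_rot: [[-0.215, 0.977, -0.001], [0.977, 0.215, 0.0], [0.0, -0.0, -1.0]]
wrist_force: [-3.8, -0.5, 7.4]
gripper_width: 0.0487
finger_force: 20.0
```

Request:
step_arm --pt "-1 0 0 0.03 0 0 0" --pt "-1 0 0 0.06 0 0 0" --pt "-1 0 0 0.1 0 0 0" --pt "-1 0 0 0.1 0 0 0" --pt "-1 0 0 0.1 0 0 0" --pt "-1 0 0 0.05 0 0 0" --pt "-1 0 0 0 0 0 0"

```text
time: 4.3
position: [0.5176, 0.2892, 0.0962]
eef_rot: [[-0.215, 0.977, 0.002], [0.977, 0.215, 0.002], [0.001, 0.003, -1.0]]
wrist_force: [-0.1, -0.3, -1.3]
gripper_width: 0.0489
finger_force: 20.0
```

Run:
```python
from h import *
s=robot.get_state();im=robot.grab_frame("wrist")
print(s["time"],s["position"])
print(s["wrist_force"],s["finger_force"],s["gripper_width"])
cv2.imwrite("pics/w2.png",im[:,:,::-1])
h=hsv(im);m=((h[...,0]<6)|(h[...,0]>172))&(h[...,1]>170)&(h[...,2]>60);n,l,st,ce=cv2.connectedComponentsWithStats(m.astype(np.uint8))
i=1+st[1:,4].argmax();print(st[i],ce[i])
for dz in(0,.008,.012,.019): print(dz,at("wrist",*ce[i],s["position"][2]+dz)-s["position"])
im=robot.grab_frame("side");H=hsv(im);m=blob(((H[...,0]<6)|(H[...,0]>172))&(H[...,1]>170)&(H[...,2]>60),(270,130,330,228));print(cen(m),m.sum(),at("side",*cen(m),.1))
o,d=ray("side",*cen(m)); p=o+d*((s["position"][1]-o[1])/d[1]);print(p-s["position"])
```

```text
4.3 [0.51760614 0.28924628 0.09623081]
[-0.07170655 -0.25139968 -1.30641861] 19.99988079071045 0.04893043998206042
[ 271  249  105  106 8703] [323.0553832  301.26910261]
0 [-3.51059741e-04 -5.32823037e-03 -1.38777878e-17]
0.008 [-0.00113547 -0.00171648  0.008     ]
0.012 [-1.52767904e-03  8.93909302e-05  1.20000000e-02]
0.019 [-0.00221404  0.00324967  0.019     ]
(np.float64(298.5026178010471), np.float64(191.72251308900525)) 191 [0.51864583 0.2991392  0.1       ]
[-2.45806949e-04 -5.55111512e-17  8.36204367e-03]
```

Request:
step_arm --pt "-1 0.01 -0.08 0.1 0 0 0" --pt "-1 0.03 -0.2 0.1 0 0 0" --pt "-1 0.035 -0.28 0.1 0 0 0" --pt "-1 0.04 -0.3 0.1 0 0 0" --pt "-1 0.04 -0.3 0 0 0 0" --pt "-1 0.04 -0.3 0 0 0 0" --pt "-1 0.04 -0.3 0 0 0 0" --pt "-1 0.04 -0.3 0 0 0 0" --pt "-1 0.03 -0.25 0 0 0 0" --pt "-1 0.02 -0.14 0 0 0 0"

```text
time: 5.23
position: [0.5552, -0.0103, 0.1426]
eef_rot: [[-0.211, 0.978, -0.0], [0.978, 0.211, -0.001], [-0.001, -0.0, -1.0]]
wrist_force: [-1.1, 0.3, -1.4]
gripper_width: 0.0491
finger_force: 20.0
```

Request:
step_arm --pt "-1 0 -0.05 0 0 0 0" --pt "-1 0 0 0 0 0 0" --pt "-1 0 0 0 0 0 0"

```text
time: 5.48
position: [0.5554, -0.0109, 0.1421]
eef_rot: [[-0.215, 0.977, -0.001], [0.977, 0.215, 0.0], [0.0, -0.0, -1.0]]
wrist_force: [-0.4, 1.3, -0.9]
gripper_width: 0.0489
finger_force: 20.0
```

Run:
```python
from h import *
s=robot.get_state();im=robot.grab_frame("wrist");print(s["time"],s["position"],s["joint_pos"].round(1));cv2.imwrite("pics/w3.png",im[:,:,::-1])
h=hsv(im)
m=((abs(h[...,0].astype(int)-110)<15)&(h[...,1]>130)&(h[...,2]>60)).astype(np.uint8);n,l,st,ce=cv2.connectedComponentsWithStats(m)
for i in range(1,n):
    if st[i,4]>200: print("blue",st[i],ce[i],at("wrist",*ce[i],.056))
```

```text
5.4833 [ 0.55541182 -0.0109297   0.14211588] [-29.7  18.9  29.6 112.4 -11.8  51.6  18.4]
blue [181 254  47  20 556] [203.3471223  263.03776978] [ 0.47394316 -0.04429156  0.056     ]
```

View pics/w3.png

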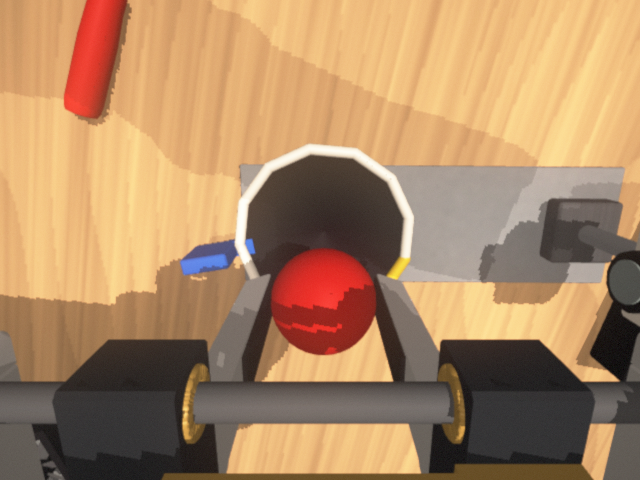

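The wrist view shows the held ball at (323,300), the rim ring spanning x 237–413 with the cone's tip at about (322,237), and the handle at (203,263). I check the dish centre from this view.

Run:
```python
from h import *
print(at("wrist",322,237,.017))
im=cv2.imread("pics/w3.png")[:,:,::-1].copy();h=hsv(im)
m=((h[...,1]<50)&(h[...,2]>185))|((abs(h[...,0].astype(int)-25)<6)&(h[...,1]>200)&(h[...,2]>140))
m=blob(m,(228,135,420,272));v,u=np.nonzero(m);P=np.array([at("wrist",a,b,.033)[:2] for a,b in zip(u,v)])
for _ in range(4):
    A=np.c_[2*P,np.ones(len(P))];s=np.linalg.lstsq(A,(P**2).sum(1),rcond=None)[0];R=np.sqrt(s[2]+s[0]**2+s[1]**2)
    r=np.hypot(*(P-s[:2]).T)-R;P=P[abs(r)<.008]
print(len(P),s[:2],R)
# blue fin top long axis
m=blob((abs(h[...,0].astype(int)-110)<15)&(h[...,1]>130)&(h[...,2]>140),(170,240,260,285));v,u=np.nonzero(m);P=np.array([at("wrist",a,b,.058)[:2] for a,b in zip(u,v)])
c,w=np.linalg.eigh(np.cov(P.T));print(len(P),P.mean(0),np.degrees(np.arctan2(*w[:,1][::-1])),np.ptp(P@w[:,1]),np.ptp(P@w[:,0]))
```

```text
[ 0.5548794  -0.01764124  0.017     ]Traceback (most recent call last):
  File "<stdin>", line 5, in <module>
  File "h.py", line 11, in at
    o,d=ray(cam,u,v);return o+d*(z-o[2])/d[2]
        ~~~^^^^^^^^^
  File "h.py", line 7, in ray
    s=robot.get_state();W=np.eye(4);W[:3,:3]=s["eef_rot"];W[:3,3]=s["position"];T=W@np.array(c["hand_eye"])
ValueError: time passes only in moves, steps and waits
```

```bash
sed -i 's/^from cell import robot/from cell import robot\nS=robot.get_state()/; s/s=robot.get_state();W=/s=S;W=/' h.py
cat > wd.py <<'E'
from h import *
def dish(im,zr,box,zb,bb):
    h=hsv(im)
    m=((h[...,1]<50)&(h[...,2]>185))|((abs(h[...,0].astype(int)-25)<6)&(h[...,1]>200)&(h[...,2]>140))
    m=blob(m,box);v,u=np.nonzero(m);P=np.array([at("wrist",a,b,zr)[:2] for a,b in zip(u,v)])
    for _ in range(4):
        A=np.c_[2*P,np.ones(len(P))];s=np.linalg.lstsq(A,(P**2).sum(1),rcond=None)[0];R=np.sqrt(s[2]+s[0]**2+s[1]**2)
        r=np.hypot(*(P-s[:2]).T)-R;P=P[abs(r)<.008]
    print("rim",len(P),s[:2],R)
    m=blob((abs(h[...,0].astype(int)-110)<15)&(h[...,1]>130)&(h[...,2]>140),bb);v,u=np.nonzero(m);P=np.array([at("wrist",a,b,zb)[:2] for a,b in zip(u,v)])
    c,w=np.linalg.eigh(np.cov(P.T));print("fin",len(P),P.mean(0),np.degrees(np.arctan2(*w[:,1][::-1])),np.ptp(P@w[:,1]),np.ptp(P@w[:,0]))
    b=P.mean(0)-s[:2];print("dir",np.degrees(np.arctan2(b[1],b[0])),np.hypot(*b))
E
python3 - <<'E'
from wd import *
dish(cv2.imread("pics/w3.png")[:,:,::-1].copy(),.033,(228,135,420,272),.058,(170,240,260,285))
E
```

```text
Traceback (most recent call last):
  File "wd.py", line 5, in dish
    m=blob(m,box);v,u=np.nonzero(m);P=np.array([at("wrist",a,b,zr)[:2] for a,b in zip(u,v)])
                                                ~~^^^^^^^^^^^^^^^^
  File "h.py", line 12, in at
    o,d=ray(cam,u,v);return o+d*(z-o[2])/d[2]
        ~~~^^^^^^^^^
  File "h.py", line 5, in ray
    c=robot.camera_info(cam);K=np.array(c["K"])
ValueError: time passes only in moves, steps and waits
```

```bash
sed -i 's/^S=robot.get_state()/S=robot.get_state()\nfrom functools import lru_cache\ninfo=lru_cache(None)(robot.camera_info)/; s/c=robot.camera_info(cam)/c=info(cam)/' h.py
python3 - <<'E'
from wd import *
dish(cv2.imread("pics/w3.png")[:,:,::-1].copy(),.033,(228,135,420,272),.058,(170,240,260,285))
print(S["time"])
E
```

```text
rim 3124 [ 0.55528134 -0.01161253] 0.06453401952053445
fin 641 [ 0.47844193 -0.04086669] -149.93825636426962 0.05484848329414321 0.013586974867336898
dir -159.15726432943737 0.08221983493150332
5.5333
```

Request:
step_arm --pt "-1 0 0 -0.08 0 0 0" --pt "-1 0 0 -0.17 0 0 0" --pt "-1 0 0 -0.2 0 0 0" --pt "-1 0 0 -0.2 0 0 0" --pt "-1 0 0 -0.12 0 0 0" --pt "-1 0 0 -0.05 0 0 0" --pt "-1 0 0 -0.03 0 0 0" --pt "-1 0 0 0 0 0 0"

```text
time: 6.2
position: [0.5555, -0.0109, 0.0397]
eef_rot: [[-0.215, 0.977, -0.001], [0.977, 0.215, -0.0], [0.0, -0.001, -1.0]]
wrist_force: [0.2, -0.4, -1.4]
gripper_width: 0.049
finger_force: 20.0
```

Request:
step_arm --pt "-1 0 0 0 0 0 0" --pt "-1 0 0 -0.008 0 0 0" --pt "-1 0 0 0 0 0 0"

```text
time: 6.45
position: [0.5562, -0.0112, 0.0398]
eef_rot: [[-0.215, 0.977, 0.001], [0.977, 0.215, 0.0], [0.0, 0.001, -1.0]]
wrist_force: [0.4, 0.3, -1.3]
gripper_width: 0.0493
finger_force: 20.0
```

Request:
step_arm --pt "-1 0 0 -0.015 0 0 0" --pt "-1 0 0 -0.015 0 0 0" --pt "-1 0 0 0 0 0 0" --pt "-1 0 0 0 0 0 0"

```text
time: 6.78
position: [0.5557, -0.0114, 0.0355]
eef_rot: [[-0.215, 0.977, -0.0], [0.977, 0.215, 0.0], [0.0, -0.0, -1.0]]
wrist_force: [-0.3, 0.1, -0.7]
gripper_width: 0.0494
finger_force: 20.0
```

Request:
step_arm --pt "-1 0 0 -0.012 0 0 0" --pt "-1 0 0 0 0 0 0" --pt "-1 0 0 0 0 0 0"

```text
time: 7.03
position: [0.5559, -0.0114, 0.0342]
eef_rot: [[-0.215, 0.977, 0.0], [0.977, 0.215, 0.0], [-0.0, 0.0, -1.0]]
wrist_force: [0.3, -0.1, 0.4]
gripper_width: 0.0492
finger_force: 20.0
```

Request:
step_arm --pt "0.08 0 0 0 0 0 0" --pt "0.12 0 0 0 0 0 0" --pt "0.2 0 0 0 0 0 0" --pt "0.3 0 0 0 0 0 0" --pt "0.3 0 0 0 0 0 0" --pt "0.3 0 0 0 0 0 0" --pt "0.3 0 0 0 0 0 0" --squeeze 20

```text
time: 7.62
position: [0.5557, -0.0113, 0.0341]
eef_rot: [[-0.215, 0.977, -0.0], [0.977, 0.215, 0.0], [0.0, -0.0, -1.0]]
wrist_force: [0.0, 0.5, 0.1]
gripper_width: 0.0607
finger_force: 0.0
```

Run:
```python
from wd import *
im=robot.grab_frame("wrist");cv2.imwrite("pics/w4.png",im[:,:,::-1])
print(S["time"],S["position"],S["gripper_width"],S["finger_force"],S["wrist_force"])
```

```text
7.6167 [ 0.55572208 -0.01132314  0.0340941 ] 0.060711930635166875 0.0 [0.00969587 0.5123688  0.10530756]
```

View pics/w4.png

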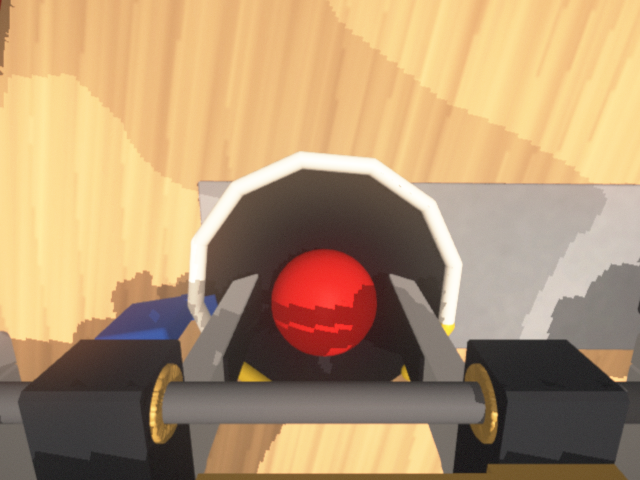

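The ball rests free in the dish at (324,302) with a gap on both sides. I lift clear, then go over the handle while turning.

Request:
step_arm --pt "0.3 0 0 0.06 0 0 0" --pt "0.3 0 0 0.12 0 0 0" --pt "0.3 0 0 0.2 0 0 0" --pt "0.3 0 0 0.2 0 0 0" --pt "0.3 0 0 0.2 0 0 -0.055" --pt "0.3 0 0 0.15 0 0 -0.055" --pt "0.3 -0.06 -0.025 0 0 0 -0.055" --pt "0.3 -0.08 -0.03 0 0 0 -0.055" --pt "0.3 -0.08 -0.03 0 0 0 -0.055" --pt "0.3 -0.08 -0.03 0 0 0 -0.055"

```text
time: 8.5
position: [0.5193, -0.0253, 0.1463]
eef_rot: [[0.462, 0.887, 0.0], [0.887, -0.462, 0.0], [0.001, 0.0, -1.0]]
wrist_force: [-0.7, -0.7, 0.8]
gripper_width: 0.0613
finger_force: 0.0
```

Request:
step_arm --pt "0.3 -0.08 -0.03 0 0 0 -0.055" --pt "0.3 -0.08 -0.03 0 0 0 -0.055" --pt "0.3 -0.08 -0.03 0 0 0 -0.055" --pt "0.3 -0.08 -0.03 0 0 0 -0.055" --pt "0.3 -0.06 -0.03 0 0 0 -0.055" --pt "0.3 0 0 0 0 0 -0.055" --pt "0.3 0 0 0 0 0 0" --pt "0.3 0 0 0 0 0 0"

```text
time: 9.17
position: [0.4743, -0.0429, 0.146]
eef_rot: [[0.918, 0.397, 0.0], [0.397, -0.918, 0.0], [0.0, -0.0, -1.0]]
wrist_force: [0.2, 0.2, -0.2]
gripper_width: 0.0615
finger_force: 0.0
```

Run:
```python
from wd import *
im=robot.grab_frame("wrist");cv2.imwrite("pics/w5.png",im[:,:,::-1])
print(S["time"],S["position"],S["joint_pos"].round(1),np.degrees(np.arctan2(S["eef_rot"][1,1],S["eef_rot"][0,1])))
h=hsv(im);m=(abs(h[...,0].astype(int)-110)<15)&(h[...,1]>130)&(h[...,2]>60);n,l,st,ce=cv2.connectedComponentsWithStats(m.astype(np.uint8))
for i in range(1,n):
    if st[i,4]>200: print("blue",st[i],ce[i],at("wrist",*ce[i],.058))
m=((h[...,0]<6)|(h[...,0]>172))&(h[...,1]>170)&(h[...,2]>60);n,l,st,ce=cv2.connectedComponentsWithStats(m.astype(np.uint8))
for i in range(1,n):
    if st[i,4]>200: print("red",st[i],ce[i],at("wrist",*ce[i],.042))
```

```text
9.1667 [ 0.47425414 -0.04292778  0.14604241] [-46.6  13.4  51.  122.5 -13.6  49.8 -54.1] -66.57964918654167
blue [319 219  15  44 619] [326.07915994 240.54281099] [ 0.47509858 -0.04507282  0.058     ]
red [ 294   76   73   76 4305] [329.93890825 113.00464576] [ 0.55589995 -0.01292076  0.042     ]
red [  84  248  108   72 3115] [138.33900482 283.19197432] [0.38127485 0.07305381 0.042     ]
```

View pics/w5.png

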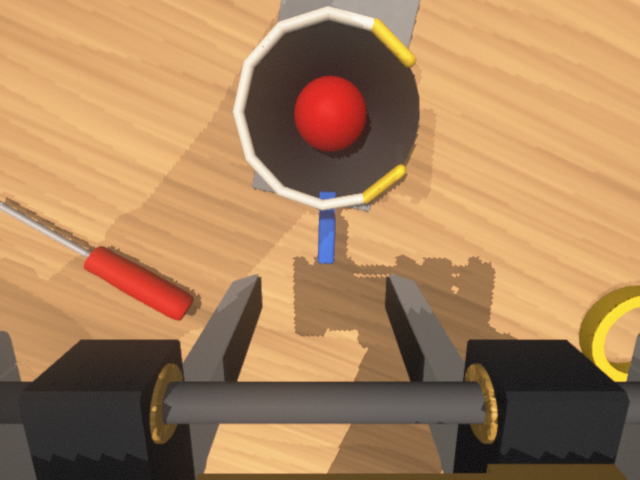

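The fin shows at (326,229), upright in the picture and midway between the fingers, and the ball is central in the dish at (330,113). I descend on the fin.

Request:
step_arm --pt "0 0.008 -0.018 -0.15 0 0 -0.014" --pt "0 0 0 -0.2 0 0 0" --pt "0 0 0 -0.2 0 0 0" --pt "0 0 0 -0.2 0 0 0" --pt "0 0 0 -0.15 0 0 0" --pt "0 0 0 -0.08 0 0 0" --pt "0 0 0 0 0 0 0" --pt "0 0 0 0 0 0 0"

```text
time: 9.88
position: [0.4752, -0.0457, 0.0284]
eef_rot: [[0.93, 0.368, -0.0], [0.368, -0.93, -0.0], [-0.0, -0.0, -1.0]]
wrist_force: [0.5, -0.8, 0.7]
gripper_width: 0.0468
finger_force: 0.0
```

Request:
step_arm --pt "-0.3 0 0 0 0 0 0" --pt "-0.5 0 0 0 0 0 0" --pt "-0.6 0 0 0 0 0 0" --pt "-0.65 0 0 0 0 0 0" --pt "-0.7 0 0 0 0 0 0" --pt "-0.73 0 0 0 0 0 0" --pt "-0.76 0 0 0 0 0 0" --pt "-1 0 0 0 0 0 0" --pt "-1 0 0 0 0 0 0" --squeeze 8

```text
time: 10.63
position: [0.4751, -0.0452, 0.0282]
eef_rot: [[0.93, 0.367, -0.0], [0.367, -0.93, 0.0], [0.0, -0.0, -1.0]]
wrist_force: [-0.4, 0.8, 2.2]
gripper_width: 0.0121
finger_force: 8.0
```

Request:
step_arm --pt "-1 0 0 0 0 0 0" --pt "-1 0 0 0 0 0 0" --pt "-1 0 0 0 0 0 0" --squeeze 60

```text
time: 10.88
position: [0.4751, -0.0452, 0.0281]
eef_rot: [[0.93, 0.367, 0.0], [0.367, -0.93, 0.0], [0.0, -0.0, -1.0]]
wrist_force: [-1.0, 1.7, 3.3]
gripper_width: 0.0119
finger_force: 60.0
```

Request:
step_arm --pt "-1 0 0 0.005 0 0 0" --pt "-1 0 0 0.01 0 0 0" --pt "-1 0 0 0.015 0 0 0" --pt "-1 0 0 0.02 0 0 0" --pt "-1 0 0 0.02 0 0 0" --pt "-1 0 0 0.015 0 0 0" --pt "-1 0 0 0.01 0 0 0" --pt "-1 0 0 0 0 0 0" --pt "-1 0 0 0 0 0 0"

```text
time: 11.63
position: [0.4751, -0.0453, 0.0396]
eef_rot: [[0.93, 0.367, 0.0], [0.367, -0.93, 0.0], [0.0, -0.0, -1.0]]
wrist_force: [-1.4, -0.7, -1.3]
gripper_width: 0.0115
finger_force: 60.0
```

Run:
```python
from wd import *
im=robot.grab_frame("wrist");cv2.imwrite("pics/w6.png",im[:,:,::-1])
print(S["time"],S["position"],S["finger_force"],S["wrist_force"],S["torque"])
z=S["position"][2]-.0281
h=hsv(im);m=((h[...,0]<6)|(h[...,0]>172))&(h[...,1]>170)&(h[...,2]>60);n,l,st,ce=cv2.connectedComponentsWithStats(m.astype(np.uint8))
i=1+st[1:,4].argmax();print("red",st[i],ce[i],at("wrist",*ce[i],.042+z))
im=robot.grab_frame("side");cv2.imwrite("pics/s6.png",cv2.resize(im[150:350,220:486,::-1],(798,600),interpolation=cv2.INTER_CUBIC))
```

```text
11.6333 [ 0.475137   -0.04525591  0.03959025] 59.994438886642456 [-1.35832927 -0.73232564 -1.32947837] [-0.12556561  0.27480819  0.0190089 ]
red [  260    34   127   133 13149] [322.68651608 100.14099932] [ 0.55695021 -0.01326398  0.05349025]
```

View pics/s6.png

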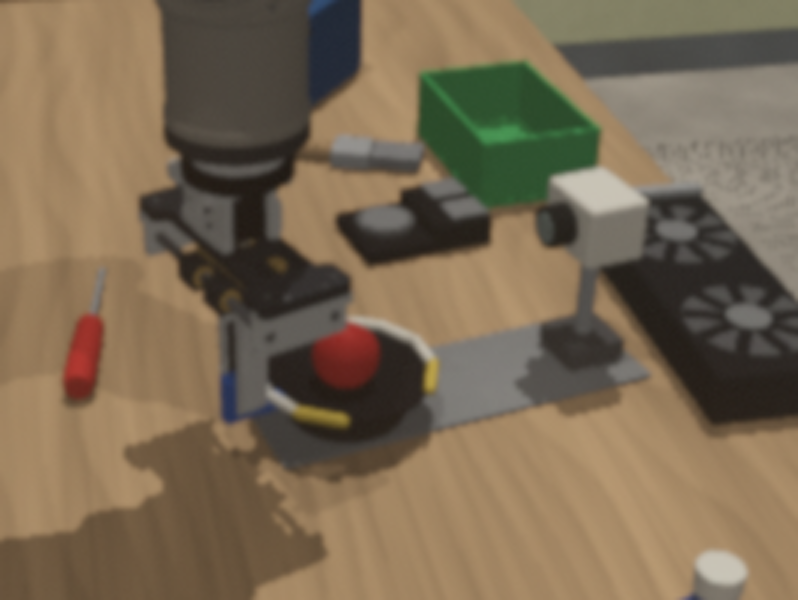

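View pics/w6.png

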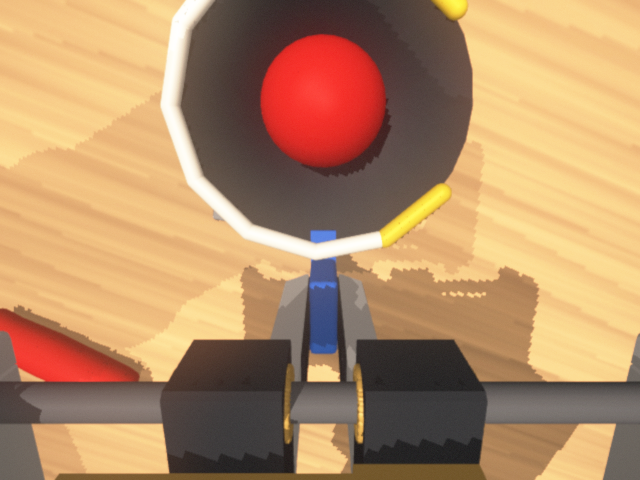

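Side and wrist views show the dish clear and level with the ball in its middle (wrist (323,100)). I continue lifting.

Request:
step_arm --pt "-1 0 0 0.01 0 0 0" --pt "-1 0 0 0.02 0 0 0" --pt "-1 0 0 0.03 0 0 0" --pt "-1 0 0 0.04 0 0 0" --pt "-1 0 0 0.04 0 0 0" --pt "-1 0 0 0.04 0 0 0" --pt "-1 0 0 0.04 0 0 0" --pt "-1 0 0 0.04 0 0 0" --pt "-1 0 0 0.04 0 0 0" --pt "-1 0 0 0.04 0 0 0"

```text
time: 12.57
position: [0.4751, -0.0453, 0.0809]
eef_rot: [[0.93, 0.367, 0.0], [0.367, -0.93, 0.0], [0.0, -0.0, -1.0]]
wrist_force: [0.5, -0.8, -2.2]
gripper_width: 0.0118
finger_force: 60.0
```

Request:
step_arm --pt "-1 0 0 0.04 0 0 0" --pt "-1 0 0 0.04 0 0 0" --pt "-1 0 0 0.04 0 0 0" --pt "-1 0 0 0.04 0 0 0" --pt "-1 0 0 0.04 0 0 0" --pt "-1 0 0 0.03 0 0 0" --pt "-1 0 0 0.02 0 0 0" --pt "-1 0 0 0.01 0 0 0" --pt "-1 0 0 0 0 0 0" --pt "-1 0 0 0 0 0 0"

```text
time: 13.4
position: [0.475, -0.0453, 0.1114]
eef_rot: [[0.93, 0.367, -0.0], [0.367, -0.93, 0.0], [-0.0, -0.0, -1.0]]
wrist_force: [0.2, -0.0, -2.2]
gripper_width: 0.0116
finger_force: 60.0
```

```bash
cat > chk.py <<'E'
from wd import *
im=robot.grab_frame("wrist");cv2.imwrite("pics/wl.png",im[:,:,::-1])
print(S["time"],S["position"],S["joint_pos"].round(1),S["finger_force"],S["wrist_force"].round(2),S["torque"].round(2),"yaw y",np.degrees(np.arctan2(S["eef_rot"][1,1],S["eef_rot"][0,1])))
z=S["position"][2]-.0281
h=hsv(im);m=((h[...,0]<6)|(h[...,0]>172))&(h[...,1]>170)&(h[...,2]>60);n,l,st,ce=cv2.connectedComponentsWithStats(m.astype(np.uint8))
i=1+st[1:,4].argmax();print("red",st[i],ce[i],at("wrist",*ce[i],.042+z))
im=robot.grab_frame("side");H=hsv(im);a=np.linalg.inv(np.array(info("side")["T"]));q=a@np.array([.555,-.012,.042+z,1]);k=np.array(info("side")["K"])@np.array([q[0],-q[1],-q[2]]);k=k/k[2];u0,v0=k[:2].astype(int)
m=blob(((H[...,0]<6)|(H[...,0]>172))&(H[...,1]>170)&(H[...,2]>60),(u0-25,v0-25,u0+25,v0+25));print("side",k[:2],cen(m),m.sum())
E
python3 chk.py
```

```text
13.4 [ 0.47500409 -0.04526294  0.11143377] [-43.7  17.5  49.2 124.1 -18.5  45.8 -51.2] 59.99444603919983 [ 0.17 -0.04 -2.19] [-0.09  0.28 -0.03] yaw y -68.47754209075659
red [  260    34   126   134 13142] [322.72249277 100.09313651] [ 0.55684184 -0.01327691  0.12533377]
side [335.286551   239.77996575] (np.float64(335.43013698630136), np.float64(239.94246575342467)) 365
```

Run:
```python
import numpy as np
st=[.5,1,1.5,2]+[2.5]*28+[2,1.5,1,.7];a=np.cumsum([0]+st)
t=np.radians(a-158.4);P=.087*np.c_[np.cos(t),np.sin(t)]
R=np.round(P/.12,3);D=np.diff(R,axis=0).round(3)
print(a[-1],P[-1]-P[0])
for i in range(0,36,9): print([[-1,*map(float,D[j]),0,0,0,round(st[j]/120,4)] for j in range(i,i+9)])
```

```text
80.2 [ 0.09868171 -0.05313463]
[[-1, 0.002, -0.006, 0, 0, 0, 0.0042], [-1, 0.005, -0.011, 0, 0, 0, 0.0083], [-1, 0.008, -0.018, 0, 0, 0, 0.0125], [-1, 0.011, -0.023, 0, 0, 0, 0.0167], [-1, 0.015, -0.028, 0, 0, 0, 0.0208], [-1, 0.015, -0.027, 0, 0, 0, 0.0208], [-1, 0.018, -0.026, 0, 0, 0, 0.0208], [-1, 0.018, -0.026, 0, 0, 0, 0.0208], [-1, 0.019, -0.025, 0, 0, 0, 0.0208]]
[[-1, 0.021, -0.024, 0, 0, 0, 0.0208], [-1, 0.021, -0.024, 0, 0, 0, 0.0208], [-1, 0.023, -0.022, 0, 0, 0, 0.0208], [-1, 0.023, -0.021, 0, 0, 0, 0.0208], [-1, 0.025, -0.02, 0, 0, 0, 0.0208], [-1, 0.025, -0.019, 0, 0, 0, 0.0208], [-1, 0.026, -0.018, 0, 0, 0, 0.0208], [-1, 0.027, -0.017, 0, 0, 0, 0.0208], [-1, 0.027, -0.016, 0, 0, 0, 0.0208]]
[[-1, 0.028, -0.014, 0, 0, 0, 0.0208], [-1, 0.029, -0.013, 0, 0, 0, 0.0208], [-1, 0.029, -0.012, 0, 0, 0, 0.0208], [-1, 0.03, -0.011, 0, 0, 0, 0.0208], [-1, 0.03, -0.009, 0, 0, 0, 0.0208], [-1, 0.031, -0.008, 0, 0, 0, 0.0208], [-1, 0.031, -0.007, 0, 0, 0, 0.0208], [-1, 0.031, -0.005, 0, 0, 0, 0.0208], [-1, 0.031, -0.004, 0, 0, 0, 0.0208]]
[[-1, 0.032, -0.003, 0, 0, 0, 0.0208], [-1, 0.032, -0.001, 0, 0, 0, 0.0208], [-1, 0.031, 0.0, 0, 0, 0, 0.0208], [-1, 0.032, 0.002, 0, 0, 0, 0.0208], [-1, 0.031, 0.003, 0, 0, 0, 0.0208], [-1, 0.025, 0.003, 0, 0, 0, 0.0167], [-1, 0.019, 0.003, 0, 0, 0, 0.0125], [-1, 0.013, 0.003, 0, 0, 0, 0.0083], [-1, 0.008, 0.001, 0, 0, 0, 0.0058]]
```

Request:
step_arm --pt "-1 0.002 -0.006 0 0 0 0.0042" --pt "-1 0.005 -0.011 0 0 0 0.0083" --pt "-1 0.008 -0.018 0 0 0 0.0125" --pt "-1 0.011 -0.023 0 0 0 0.0167" --pt "-1 0.015 -0.028 0 0 0 0.0208" --pt "-1 0.015 -0.027 0 0 0 0.0208" --pt "-1 0.018 -0.026 0 0 0 0.0208" --pt "-1 0.018 -0.026 0 0 0 0.0208" --pt "-1 0.019 -0.025 0 0 0 0.0208"

```text
time: 14.25
position: [0.4884, -0.0685, 0.1114]
eef_rot: [[0.775, 0.632, -0.0], [0.632, -0.775, -0.0], [-0.0, -0.0, -1.0]]
wrist_force: [-0.1, 0.2, -3.1]
gripper_width: 0.0114
finger_force: 60.0
```

Request:
step_arm --pt "-1 0.021 -0.024 0 0 0 0.0208" --pt "-1 0.021 -0.024 0 0 0 0.0208" --pt "-1 0.023 -0.022 0 0 0 0.0208" --pt "-1 0.023 -0.021 0 0 0 0.0208" --pt "-1 0.025 -0.02 0 0 0 0.0208" --pt "-1 0.025 -0.019 0 0 0 0.0208" --pt "-1 0.026 -0.018 0 0 0 0.0208" --pt "-1 0.027 -0.017 0 0 0 0.0208" --pt "-1 0.027 -0.016 0 0 0 0.0208"

```text
time: 15.0
position: [0.5147, -0.0902, 0.1114]
eef_rot: [[0.475, 0.88, -0.0], [0.88, -0.475, -0.0], [-0.0, -0.0, -1.0]]
wrist_force: [-0.6, -0.6, -2.0]
gripper_width: 0.0115
finger_force: 60.0
```

Request:
step_arm --pt "-1 0.028 -0.014 0 0 0 0.0208" --pt "-1 0.029 -0.013 0 0 0 0.0208" --pt "-1 0.029 -0.012 0 0 0 0.0208" --pt "-1 0.03 -0.011 0 0 0 0.0208" --pt "-1 0.03 -0.009 0 0 0 0.0208" --pt "-1 0.031 -0.008 0 0 0 0.0208" --pt "-1 0.031 -0.007 0 0 0 0.0208" --pt "-1 0.031 -0.005 0 0 0 0.0208" --pt "-1 0.031 -0.004 0 0 0 0.0208"

```text
time: 15.75
position: [0.5471, -0.1001, 0.1113]
eef_rot: [[0.103, 0.995, -0.0], [0.995, -0.103, -0.0], [-0.0, -0.0, -1.0]]
wrist_force: [0.3, -1.0, -2.9]
gripper_width: 0.0117
finger_force: 60.0
```

Request:
step_arm --pt "-1 0.032 -0.003 0 0 0 0.0208" --pt "-1 0.032 -0.001 0 0 0 0.0208" --pt "-1 0.031 0 0 0 0 0.0208" --pt "-1 0.032 0.002 0 0 0 0.0208" --pt "-1 0.031 0.003 0 0 0 0.0208" --pt "-1 0.025 0.003 0 0 0 0.0167" --pt "-1 0.019 0.003 0 0 0 0.0125" --pt "-1 0.013 0.003 0 0 0 0.0083" --pt "-1 0.008 0.001 0 0 0 0.0058"

```text
time: 16.5
position: [0.5738, -0.0986, 0.1114]
eef_rot: [[-0.202, 0.979, -0.0], [0.979, 0.202, -0.0], [0.0, -0.0, -1.0]]
wrist_force: [1.1, -0.6, -2.9]
gripper_width: 0.0112
finger_force: 60.0
```

Request:
step_arm --pt "-1 0 0 0 0 0 0" --pt "-1 0 0 0 0 0 0" --pt "-1 0 0 0 0 0 0" --pt "-1 0 0 0 0 0 0" --pt "-1 0 0 0 0 0 0" --pt "-1 0 0 0 0 0 0"

```text
time: 17.0
position: [0.5737, -0.0984, 0.1115]
eef_rot: [[-0.201, 0.98, -0.0], [0.98, 0.201, 0.0], [0.0, 0.0, -1.0]]
wrist_force: [-0.3, -0.4, -2.7]
gripper_width: 0.0116
finger_force: 60.0
```

```bash
python3 chk.py
python3 - <<'E'
from h import *
im=robot.grab_frame("side");cv2.imwrite("pics/s7.png",cv2.resize(im[150:350,220:486,::-1],(798,600),interpolation=cv2.INTER_CUBIC))
E
```

```text
17.0 [ 0.57368554 -0.09839416  0.11152615] [-17.9  23.5  26.9 110.4 -13.8  49.3  27.8] 59.994531869888306 [-0.3  -0.36 -2.73] [-0.22  0.02 -0.02] yaw y 11.60143636648292
red [  261    34   125   133 13135] [322.85489151  99.83349829] [ 0.55503242 -0.0121487   0.12542615]
side [335.28722387 239.74273105] (np.float64(334.1513157894737), np.float64(240.12828947368422)) 304
```

View pics/s7.png

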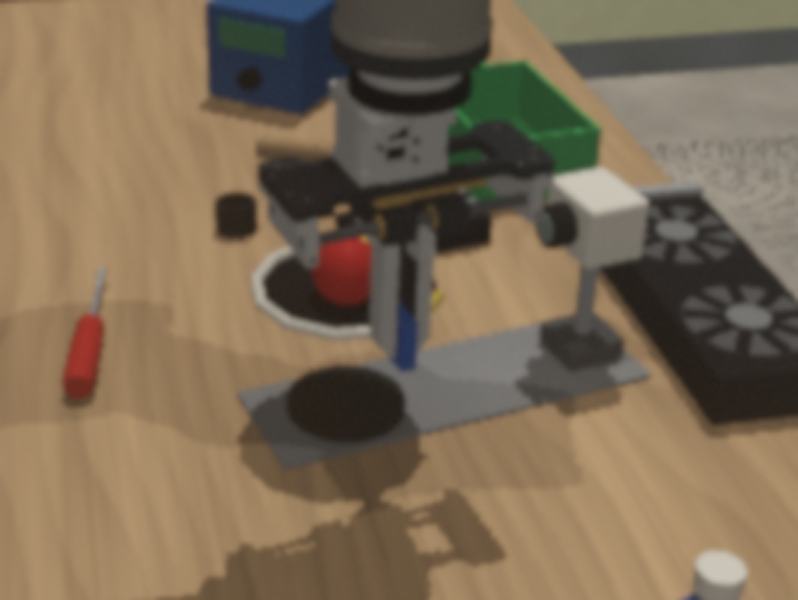

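View pics/wl.png

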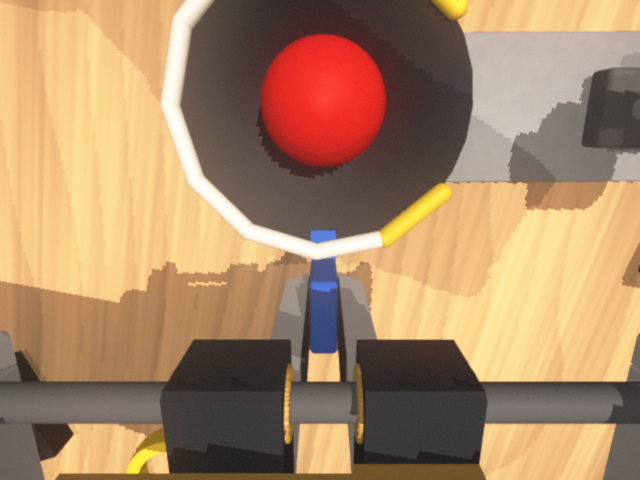

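The dish is lifted and level above the rest, with its gap facing the camera. The ball is in its middle at wrist pixel (323,100), and its position has not changed since the lift.

```bash
python3 -c "
from cell import robot
print(robot.close_job())"
```

```text
the job is handed in; nothing more can be done
None
```

I handed the job in at about 17 s: the dish was held level by its handle above the rest, gap to the camera, with the ball in its middle at lens height; I don't have the judge's result.

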